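# Close the coin box with its sliding dovetail lid

## Task

The stall's coin box stands open: pick up its wooden lid, the one with the red grip bar, lay it flat on the box's sill with its narrow end towards the tapered dovetail way, and slide it in until it wedges tight, flush with the mouth of the way. Then let go. The lid with the blue grip bar belongs to another box and is to be left where it lies.

Things in the scene. Friction and masses are not known exactly. Their poses are not given: they have to be found in the camera images.
- lid_red_grip (a point): Centre of the red grip bar (14 thick in x, 50 long in y, 40 mm tall) amid the loose lid that fits; 20 mm above the plate's top, 32 mm above its underside. Plate: wood, 84 mm long (x), 12 thick, flat on the table; underside 80 mm wide at the wide end (-x), 56 at the narrow end (+x); the long edges lean in 5 mm from underside to top. 0.12 kg.
- lid_blue_grip (a point): Centre of the blue grip bar of a lid for another box, 14 mm wider all along (does not fit here), else as the red one. One lid lies on the table left of the coin box and one right of it, which is which varies; their narrow ends point the way's x direction within 25 degrees. Leave the blue one alone.
- way_mouth (a point): Mouth of the coin box's way: floor level (36 mm above the table), midway between the rails. x points along the way into the box, z up. From x = -90 mm to 0 the same floor is a bare sill 120 mm wide, where the whole lid can lie. Rails, 12 mm high with 5 mm overhang, run from x = 0 to 92 mm; the floor between is 80 mm wide at x = 0, 56 at x = 84. Box fixed, dark wood, 192 x 124 mm, coins in a well.
- way_home (a point): Where the red bar's centre is when the lid is wedged tight, its wide end flush with the mouth: 42 mm along x from the mouth, 32 mm above the way's floor. Axes as the mouth's. The overhangs bar putting the lid in from above: it lies on the floor and slides in; the rails centre it, and a push of 10 to 20 N wedges it. The end wall is 8 mm beyond the wedged lid.
There are look-alikes about, which are no part of the job. Leave any yellow look-alike of the part that bears lid_red_grip alone.

How it is judged:
By the outcome, as a careful person would: the job done as asked, in the order asked, and still so for the second after the job is handed in, with the robot touching nothing.
It also fails if it takes over 38 s, if anything falls off the work surface, if the arm or the gripper's body presses on something with over 40 N, if the wrist force passes 120 N, or if a joint passes its speed limit or range.

## Robot

A 6-joint arm with a two-finger parallel gripper is mounted at the origin on a cart in front of the work surface, level with it; the furniture and walls round the work are solid. World frame = base frame: x ahead of the robot, y to its left, z up, the work surface at z = 0. Lengths are in mm, angles in rad, forces in N, time in s.
With the tool pointing down it reaches from about 350 to 725 mm from the base axis. Payload 4.3 kg.
Tool frame: the origin (TCP) lies at the very end of the fingers, on their centre line; the grasp point (between the pads) lies arm.grip_point_offset behind it (arm.grip_point_offset is the distance from the TCP to the grasp point, in mm); z points along the fingers, y is the line along which they close (so a half turn about z gives the same grasp; the last joint's range is limited). The gripper opens to 85 mm and grips with 20 to 120 N. Pads are 22 mm wide; open, the fingers measure 114 mm over their backs; the gripper's body (76 mm by 85 mm) begins 54 mm behind the grasp point. The pads swing forward as they close: fully open they stand 13 mm farther back than shut.
Start: joints at [-1.249, 0.377, 0.081, 1.274, 0, 1.46], TCP at [240.656, -522.256, 231.329] pointing down, gripper open.
Joint ranges: [-2.72, 2.72], [-0.84, 1.66], [-1.02, 1.22], [-1.77, 2.12], [-1.37, 1.28], [-3.14, 3.14]. Speed limits (rad/s): [2.57, 2.57, 3.14, 3.14, 3.14, 3.14].

## Interface

Orientations are given as a unit quaternion [x, y, z, w].
In Python, from rig import sensors, cams, arm gives the robot as it stands.
- The arm moves only by the shell command python3 -m jog 'ROWS' [FORCE]. ROWS is JSON, a list of rows, each an object of numbers: "tx", "ty", "tz": the shift along the tool's x, y, z in mm; "rx", "ry", "rz": the turn, a rotation vector about the tool's x, y, z in rad; "jaw": the gripper command: -1 is fully open, 1 is shut, values between are in proportion. A call has 1 to 8 rows; each row shifts and turns the commanded pose from where the row before left it, along the tool's axes as they then stand; what a row does not reach is not made up. A row lasts 1/8 s, in which the tool goes at most 62.5 mm and 10.7 degrees, less where a joint would pass 70% of its speed; a pose out of reach is approached as far as the arm can. A call is refused whole if a number of a shift passes 62.5 or a number of a turn 0.188, either way. A call with a gripper value outside its range is refused whole. The fingers move at their own pace and stop on an object; FORCE is the grip in N (left out, the last holds). Time passes only in rows, so rows that do not move let the fingers close. It gives the time, the measured TCP pose, the force, the opening and the grip force at its end, in the units of the state.
- sensors.get_obs(): the state, without advancing time (a new reading comes with each control period).
- cams.camera(name): name is "scene" or "top" or "wrist"; returns the picture (420x560x3 uint8, red, green, blue); there is no depth.
- cams.camera_info(name): a dict with "fx", "fy", "cx", "cy" (pixels), "distortion" ([k1, k2, p1, p2, k3] as OpenCV has them; the pictures are not rectified), "R" (3x3) and "t" (3): a world point X has camera coordinates R X + t. Camera axes: x right, y down, z forward; pixel columns grow to the right and rows downward; lengths in mm; the calibration is good to about 2 mm. A picture is of the moment at which its call begins: read the wrist's pose just before it. camera_info takes no time and is no camera call; for the wrist camera it gives the pose at the moment of the call.
- arm.job_done(): hands the job in; it is judged then, once.
The state is a dict: "time": time; "joint_positions": joint angles; "qd": joint speeds; "effort": joint torques, N m; "eef_pos": TCP position; "tcp_rot": TCP orientation; "force": force on the tool from outside, world axes, zero at the start; "moment": the same for the moment, N m; "opening": finger opening in mm; "grasp_force": force on a finger pad.
Only numpy, scipy, OpenCV 4.12 (cv2) and the standard library are available. Lean on these libraries where they do the work, as an engineer would, in place of code of your own. Each camera call takes 0.05 s, during which the arm holds its last target. There are 200 camera calls.

## Working session

There is one attempt and no reset: what is moved stays moved. The work goes in short steps, Python scripts to look and compute and a shell command to move; the robot and the scene stay as the last step left them, time stands still between calls to the robot, and variables do not carry over. Pictures are saved under pics/ and viewed, at most 10 in all, crops included, and the job is handed in when it is done.

```bash
ls; mkdir -p pics
python3 - <<'E'
from rig import sensors,cams,arm
import cv2,numpy as np
o=sensors.get_obs();print(o,arm.grip_point_offset)
ims=[]
for n in ["top","scene"]:
    im=cams.camera(n)[:,:,::-1];cv2.imwrite(f"pics/{n}0.png",im)
    i=cams.camera_info(n);print(n,i)
E
```

```text
pics
{'time': 0.0, 'joint_positions': array([-1.24930432e+00,  3.78050272e-01,  7.96331390e-02,  1.27439544e+00,
        2.00706759e-05,  1.46051009e+00]), 'qd': array([-3.78910513e-04, -1.40645119e-03,  1.50929275e-03, -6.45436201e-04,
       -9.17484328e-05,  4.49149057e-04]), 'effort': array([ 1.39428015e-03, -4.63603234e+01,  2.69876862e+01,  2.07111414e-02,
        1.71421939e-04,  8.51714432e-07]), 'eef_pos': array([ 240.44148424, -521.5992912 ,  230.37097834]), 'tcp_rot': array([ 9.76785822e-01,  2.14215877e-01, -9.62837162e-05, -1.00356674e-03]), 'force': array([0.59712095, 0.3094432 , 0.6051472 ]), 'moment': array([-0.01593415, -0.07234506,  0.00488434]), 'grasp_force': 0.0, 'opening': 85.57826159686374} 18.700000000000003
top {'fx': 380.6477516313437, 'fy': 380.6477516313437, 'cx': 286.8141887482537, 'cy': 205.51737257157131, 'distortion': array([-0.07872099,  0.        ,  0.        ,  0.        ,  0.        ]), 'R': array([[ 4.55179732e-02, -9.98963140e-01, -8.71535671e-04],
       [-9.78021202e-01, -4.43860102e-02, -2.03726311e-01],
       [ 2.03476391e-01,  1.01255891e-02, -9.79027492e-01]]), 't': array([-193.11496445,  526.9952395 ,  822.94717136])}
scene {'fx': 380.2238682160225, 'fy': 380.2238682160225, 'cx': 276.3346954679928, 'cy': 213.170860913938, 'distortion': array([-0.03765661,  0.        ,  0.        ,  0.        ,  0.        ]), 'R': array([[ 0.55932849, -0.82892637,  0.00571976],
       [-0.37822165, -0.26133761, -0.88806026],
       [ 0.73763136,  0.49455407, -0.45969147]]), 't': array([-462.43993207,  210.97084129,  600.28377948])}
```

View pics/top0.png

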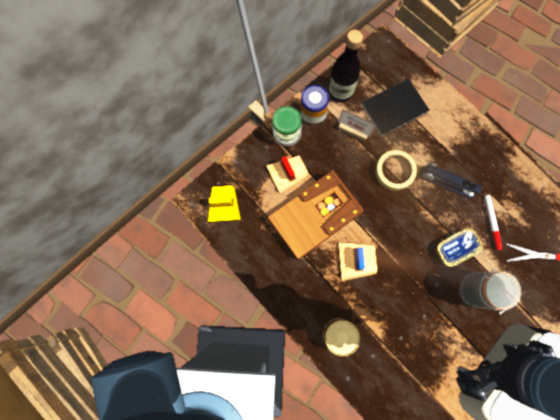

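View pics/scene0.png

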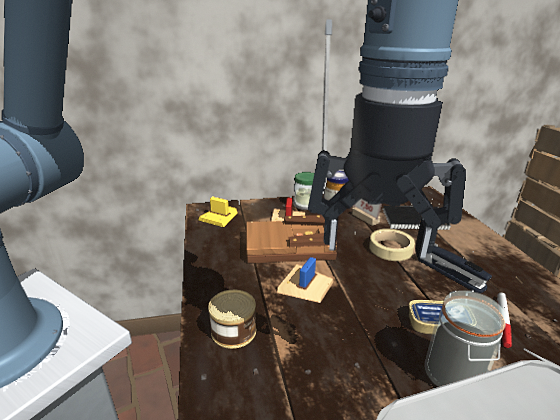

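Candidates in the top picture: red bar on a wooden lid at (288,166), blue-bar lid (358,260, leave), yellow look-alike (224,203, leave) and red marker (493,222, not a lid). I choose (288,166). The box's bare sill is lower left (about 290,232), and the way's rails are upper right (about 335,205).

```bash
cat > h.py <<'E'
import cv2,numpy as np
from rig import sensors,cams,arm
def K(i): return np.array([[i["fx"],0,i["cx"]],[0,i["fy"],i["cy"]],[0,0,1.]])
def ray(i,px):
    p=cv2.undistortPoints(np.float64(px).reshape(-1,1,2),K(i),i["distortion"]).reshape(-1,2)
    d=np.c_[p,np.ones(len(p))]@i["R"]; c=-i["R"].T@i["t"]; return c,d
def onz(i,px,z):
    c,d=ray(i,px); z=np.broadcast_to(z,len(d)); return c+d*((z-c[2])/d[:,2])[:,None]
def proj(i,X):
    return cv2.projectPoints(np.float64(X).reshape(-1,1,3),cv2.Rodrigues(i["R"])[0],np.float64(i["t"]),K(i),i["distortion"])[0].reshape(-1,2)
def red(im):
    h=cv2.cvtColor(im,cv2.COLOR_RGB2HSV)
    return (((h[...,0]<6)|(h[...,0]>174))&(h[...,1]>180)&(h[...,2]>90)).astype(np.uint8)
E
python3 - <<'E'
from h import *
im=cv2.imread("pics/top0.png")
c=cv2.resize(im[135:285,200:400],None,fx=4,fy=4,interpolation=cv2.INTER_CUBIC);cv2.imwrite("pics/crop1.png",c)
i=cams.camera_info("top")
m=red(im[:,:,::-1].copy());m[:,400:]=0
ys,xs=np.nonzero(m);print(len(xs),xs.mean(),ys.mean(),onz(i,[[xs.mean(),ys.mean()]],40))
E
```

```text
132 287.0833333333333 166.91666666666666 [[ 632.51858274 -165.17465844   40.        ]]
```

View pics/crop1.png

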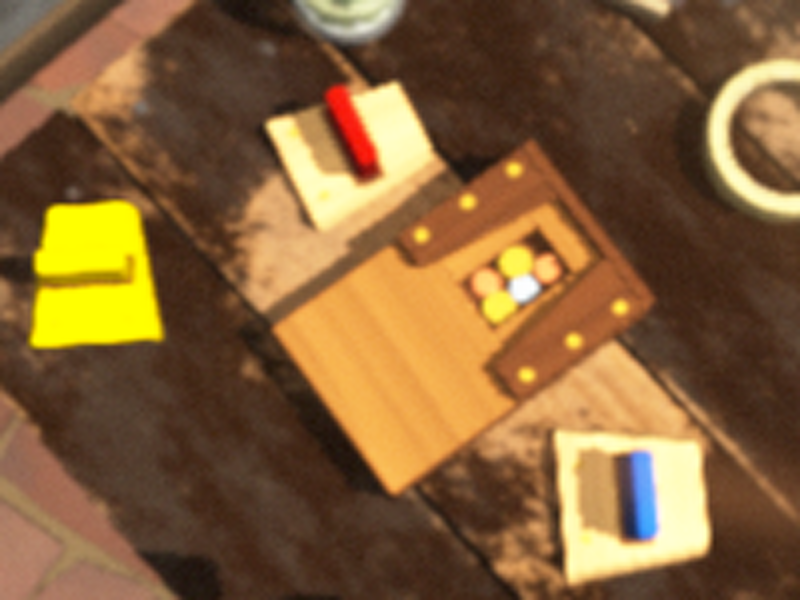

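The crop shows the red-bar lid (bar about (352,132) in the crop), its narrow end pointing up-right. The sill corners are at (273,322) and (395,493), the far rail corners at (530,142) and (653,298), and the blue lid is at (640,495).

Run:
```python
from h import *
from scipy.spatial.transform import Rotation as R
i=cams.camera_info("top")
f=lambda P,z:onz(i,[[200+p[0]/4-.4,135+p[1]/4-.4] for p in P],z)
s=f([(273,322),(395,493)],36); b=f([(530,142),(653,298)],48)
print(s,b)
ds=b.mean(0)-s.mean(0);print("len",np.hypot(*ds[:2]),"yaw",np.degrees(np.arctan2(ds[1],ds[0])), [np.hypot(*(q[1]-q[0])[:2]) for q in(s,b)])
for q in (s,b):
    d=q[0]-q[1];print("perp yaw",np.degrees(np.arctan2(d[1],d[0]))-90)
l=f([(265,123),(320,228),(400,83),(437,155)],12);print(l);d=l[2:].mean(0)-l[:2].mean(0);print("lid yaw",np.degrees(np.arctan2(d[1],d[0])),l.mean(0))
o=sensors.get_obs();T=R.from_quat(o["tcp_rot"]);print(T.as_matrix().round(3))
j=cams.camera_info("wrist");print(T.as_matrix().T@(-j["R"].T@j["t"]-o["eef_pos"]), (j["R"]@T.as_matrix()).round(3),j["fx"])
```

```text
[[ 514.09251592 -125.47286514   36.        ]
 [ 417.86284128 -200.76263919   36.        ]] [[ 627.04756022 -272.25756003   48.        ]
 [ 536.02136528 -345.76334795   48.        ]]
len 186.11300548629504 yaw -51.61841963285527 [np.float64(122.18306084006896), np.float64(116.9994402604811)]
perp yaw -51.96049319165389
perp yaw -51.07831166918637
[[ 643.05909185 -112.09218962   12.        ]
 [ 577.78812678 -149.40458616   12.        ]
 [ 672.85175259 -194.52718447   12.        ]
 [ 627.2769298  -219.06610648   12.        ]]
lid yaw -62.468879290134375 [ 630.24397525 -168.77251668   12.        ]
[[ 0.908  0.419 -0.001]
 [ 0.419 -0.908  0.002]
 [ 0.    -0.002 -1.   ]]
[  71.02645735    0.67661469 -142.15100452] [[ 0.001  1.    -0.001]
 [-0.96   0.001 -0.28 ]
 [-0.28   0.001  0.96 ]] 374.94254382602213
```

```bash
python3 -m jog '[{"tx":55,"ty":-18,"tz":3,"jaw":-0.2},{"tx":55,"ty":-18,"tz":3,"jaw":-0.2},{"tx":55,"ty":-18,"tz":3,"jaw":-0.2},{"tx":55,"ty":-18,"tz":3,"jaw":-0.2},{"tx":55,"ty":-18,"tz":3,"jaw":-0.2},{"tx":55,"ty":-18,"tz":3,"jaw":-0.2},{"tx":55,"ty":-18,"jaw":-0.2},{"tx":55,"ty":-18,"jaw":-0.2}]' 60; python3 -m jog '[{"jaw":-0.2},{"jaw":-0.2},{"jaw":-0.2}]'
python3 - <<'E'
from h import *
o=sensors.get_obs();i=cams.camera_info("wrist");im=cams.camera("wrist")
np.savez("w1.npz",R=i["R"],t=i["t"],im=im)
cv2.imwrite("pics/w1.png",im[:,:,::-1]);print(o["eef_pos"],o["opening"],o["tcp_rot"])
m=red(im);n,_,st,c=cv2.connectedComponentsWithStats(m);print([(s,q) for s,q in zip(st,c) if s[4]>100])
E
```

```text
[ 240.47669373 -521.66098439  230.47210977] 85.28277658184861 [ 9.76781325e-01  2.14236827e-01 -8.66072967e-05 -9.03873727e-04]
[(array([     0,      0,    560,    420, 235168], dtype=int32), array([279.46248639, 209.52549667]))]$[0]: bad value
$[0]: bad value
```

View pics/w1.png

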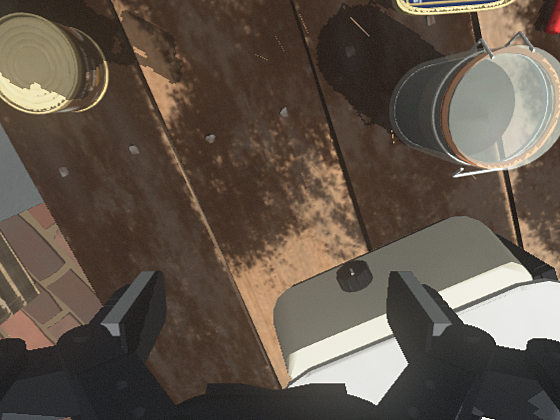

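The arm had not moved: the rows were refused, and the wrist picture only shows the start region (tin, pot, tray). I'll retry with all keys in every row.

```bash
python3 -m jog '[{"tx":55,"ty":-18,"tz":3,"rx":0,"ry":0,"rz":0,"jaw":-0.2},{"tx":55,"ty":-18,"tz":3,"rx":0,"ry":0,"rz":0,"jaw":-0.2},{"tx":55,"ty":-18,"tz":3,"rx":0,"ry":0,"rz":0,"jaw":-0.2},{"tx":55,"ty":-18,"tz":3,"rx":0,"ry":0,"rz":0,"jaw":-0.2},{"tx":55,"ty":-18,"tz":3,"rx":0,"ry":0,"rz":0,"jaw":-0.2},{"tx":55,"ty":-18,"tz":3,"rx":0,"ry":0,"rz":0,"jaw":-0.2},{"tx":55,"ty":-18,"tz":3,"rx":0,"ry":0,"rz":0,"jaw":-0.2},{"tx":55,"ty":-18,"tz":3,"rx":0,"ry":0,"rz":0,"jaw":-0.2}]' 60; python3 -m jog '[{"tx":0,"ty":0,"tz":0,"rx":0,"ry":0,"rz":0,"jaw":-0.2},{"tx":0,"ty":0,"tz":0,"rx":0,"ry":0,"rz":0,"jaw":-0.2}]'
python3 - <<'E'
from h import *
o=sensors.get_obs();print(o["time"],o["eef_pos"],o["opening"],o["tcp_rot"])
if o["eef_pos"][0]>500:
    i=cams.camera_info("wrist");im=cams.camera("wrist")
    np.savez("w1.npz",R=i["R"],t=i["t"],im=im)
    cv2.imwrite("pics/w2.png",im[:,:,::-1])
    m=red(im);n,_,st,c=cv2.connectedComponentsWithStats(m);print([(s,q) for s,q in zip(st,c) if s[4]>100])
E
```

```text
time: 1.15
eef_pos: [581.0, -205.8, 206.9]
tcp_rot: [0.977, 0.214, -0.0, 0.0]
force: [0.6, -0.7, -0.0]
opening: 51.0
grasp_force: 0.0
time: 1.4
eef_pos: [579.5, -207.3, 206.8]
tcp_rot: [0.977, 0.214, -0.001, -0.0]
force: [0.9, -0.7, 0.2]
opening: 51.4
grasp_force: 0.0
1.4 [ 579.53584312 -207.34556723  206.84730003] 51.35280431081105 [ 9.76744476e-01  2.14405753e-01 -6.29702508e-04 -7.22879529e-05]
[(array([     0,      0,    560,    420, 235200], dtype=int32), array([279.5, 209.5]))]
```

View pics/w2.png

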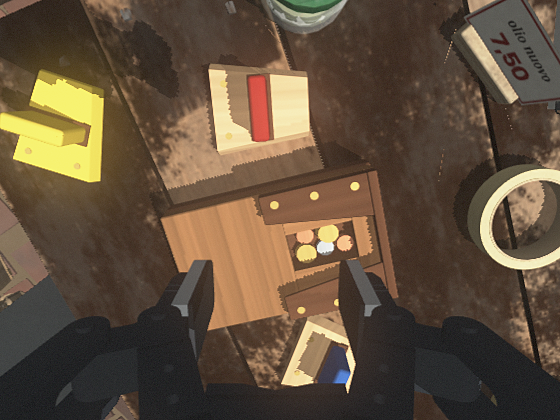

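The wrist picture shows the red bar at (258,108) on its plate, corners (208,66), (217,151), (309,75), (312,139). The sill's left edge runs from (163,210) to (190,328), with rail pins at (268,202), (314,195), (355,186), (301,309) and (338,300). I'll take finer measurements from one enlarged crop.

Run:
```python
from h import *
im=np.load("w1.npz")["im"]
c=cv2.resize(im[60:340,150:400],None,fx=2.14,fy=2.14,interpolation=cv2.INTER_CUBIC)
cv2.imwrite("pics/w2c.png",c[:,:,::-1])
h=cv2.cvtColor(im,cv2.COLOR_RGB2HSV);print(h[108,258],h[90,262],h[202,268],im[195,314],h[195,314])
m=(((h[...,0]<8)|(h[...,0]>170))&(h[...,1]>150)&(h[...,2]>120)).astype(np.uint8);m[:, :200]=0;m[160:]=0;m[:,330:]=0
cs=max(cv2.findContours(m,0,2)[0],key=cv2.contourArea);print(cv2.contourArea(cs),cv2.approxPolyDP(cs,3,True).reshape(-1,2).tolist())
```

```text
[  3 167 218] [  3 168 223] [ 12 123 135] [244 223 133] [ 24 116 244]
1076.0 [[262, 75], [248, 78], [252, 135], [256, 141], [269, 136]]
```

View pics/w2c.png

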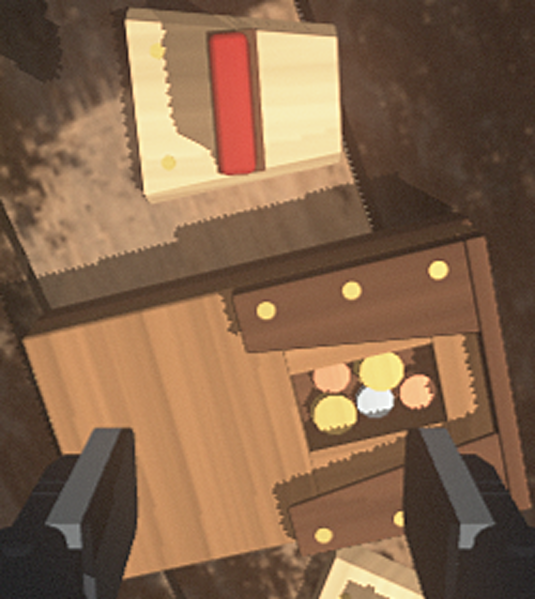

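Run:
```python
from h import *
w=np.load("w1.npz");i=cams.camera_info("wrist");print(abs(i["R"]-w["R"]).max(),abs(i["t"]-w["t"]).max());i["R"],i["t"]=w["R"],w["t"]
f=lambda P,z:onz(i,[[150+(p[0]+.5)/2.14-.5,60+(p[1]+.5)/2.14-.5] for p in P],z)[:,:2]
yaw=lambda d:np.degrees(np.arctan2(d[1],d[0]))
b=f([(208,35),(246,30),(256,172),(219,173)],52);print("bar",b.mean(0),yaw((b[0]+b[1]-b[2]-b[3]))-90,np.linalg.norm(b[0]-b[3]),np.linalg.norm(b[0]-b[1]))
p=f([(266,310),(351,290),(437,270),(323,535),(400,519)],48);print("pins",p)
print("yaw pins",yaw(p[2]-p[0]),yaw(p[0]-p[3])-90,yaw(p[1]-p[4])-90, "mid",(p[0]+p[3])/2,(p[1]+p[4])/2)
n=f([(237,290),(247,351),(289,492),(300,553)],48);print("rail ends",n,"mid outer",(n[0]+n[3])/2)
print("sill corner",f([(25,338)],36))
t=cams.camera_info("top");g=lambda P,z:onz(t,[[200+q[0]/4-.4,135+q[1]/4-.4] for q in P],z)[:,:2]
q=g([(421,235),(467,201),(514,170),(527,375),(573,341),(620,307)],48);print("top pins mid",(q[:3]+q[3:])/2,yaw(q[2]-q[0]+q[5]-q[3]))
can=g([(352,20)],5);print("can edge",can)
o=sensors.get_obs();print(yaw([2*0.9767*0.2144,1]) )
```

```text
0.0011520507759848475 0.095468662613996
bar [ 632.53708676 -169.14455221] -61.493090773952716 47.80935165427365 13.393840310455406
pins [[ 567.10307836 -212.51481838]
 [ 588.19355056 -238.99777233]
 [ 609.14659477 -265.45436243]
 [ 487.15701993 -275.97970159]
 [ 507.64510146 -302.13200228]]
yaw pins -51.54410702247258 -51.55582623778924 -51.9104949137679 mid [ 527.13004915 -244.24725998] [ 547.91932601 -270.56488731]
rail ends [[ 569.69601684 -198.9712843 ]
 [ 548.65277085 -212.74131516]
 [ 499.47949973 -254.23443768]
 [ 475.19938429 -270.85494527]] mid outer [ 522.44770057 -234.91311479]
sill corner [[ 511.8323433  -129.33286027]]
top pins mid [[ 527.54942039 -241.57381967]
 [ 548.90779018 -267.76393718]
 [ 569.59967189 -294.85711814]] -51.7201128745123
can edge [[ 715.93435146 -162.6909762 ]]
67.2756277380419
```

```bash
python3 -m jog '[{"tx":32,"ty":-6.5,"tz":0,"rx":0,"ry":0,"rz":0,"jaw":-0.2},{"tx":32,"ty":-6.5,"tz":0,"rx":0,"ry":0,"rz":0,"jaw":-0.2},{"tx":0,"ty":0,"tz":20,"rx":0,"ry":0,"rz":-0.055,"jaw":-0.2},{"tx":0,"ty":0,"tz":50,"rx":0,"ry":0,"rz":0,"jaw":-0.2},{"tx":0,"ty":0,"tz":50,"rx":0,"ry":0,"rz":0,"jaw":-0.2},{"tx":0,"ty":0,"tz":20,"rx":0,"ry":0,"rz":0,"jaw":-0.2},{"tx":0,"ty":0,"tz":0,"rx":0,"ry":0,"rz":0,"jaw":-0.2},{"tx":0,"ty":0,"tz":0,"rx":0,"ry":0,"rz":0,"jaw":-0.2}]'
```

```text
time: 2.45
eef_pos: [633.2, -170.1, 68.9]
tcp_rot: [0.971, 0.24, 0.001, 0.001]
force: [0.1, -0.1, 0.1]
opening: 51.2
grasp_force: 0.0
```

```bash
python3 -m jog '[{"tx":0,"ty":0,"tz":25,"rx":0,"ry":0,"rz":0,"jaw":-0.2},{"tx":0,"ty":0,"tz":22,"rx":0,"ry":0,"rz":0,"jaw":-0.2},{"tx":0,"ty":0,"tz":0,"rx":0,"ry":0,"rz":0,"jaw":0.2},{"tx":0,"ty":0,"tz":0,"rx":0,"ry":0,"rz":0,"jaw":1},{"tx":0,"ty":0,"tz":0,"rx":0,"ry":0,"rz":0,"jaw":1},{"tx":0,"ty":0,"tz":0,"rx":0,"ry":0,"rz":0,"jaw":1},{"tx":0,"ty":0,"tz":0,"rx":0,"ry":0,"rz":0,"jaw":1}]' 60
```

```text
time: 3.32
eef_pos: [634.3, -169.5, 22.5]
tcp_rot: [0.971, 0.241, 0.002, 0.001]
force: [-0.3, -0.2, 6.3]
opening: 12.5
grasp_force: 59.8
```

```bash
python3 -m jog '[{"tx":0,"ty":0,"tz":-25,"rx":0,"ry":0,"rz":0,"jaw":1},{"tx":0,"ty":0,"tz":-55,"rx":0,"ry":0,"rz":0,"jaw":1},{"tx":0,"ty":0,"tz":0,"rx":0,"ry":0,"rz":-0.09,"jaw":1},{"tx":0,"ty":0,"tz":0,"rx":0,"ry":0,"rz":-0.093,"jaw":1},{"tx":-44,"ty":-22,"tz":0,"rx":0,"ry":0,"rz":0,"jaw":1},{"tx":-44,"ty":-22,"tz":0,"rx":0,"ry":0,"rz":0,"jaw":1},{"tx":-42,"ty":-20,"tz":0,"rx":0,"ry":0,"rz":0,"jaw":1},{"tx":0,"ty":0,"tz":0,"rx":0,"ry":0,"rz":0,"jaw":1}]'
python3 -m jog '[{"tx":0,"ty":0,"tz":0,"rx":0,"ry":0,"rz":0,"jaw":1},{"tx":0,"ty":0,"tz":0,"rx":0,"ry":0,"rz":0,"jaw":1}]'
python3 - <<'E'
from h import *
o=sensors.get_obs();i=cams.camera_info("wrist");im=cams.camera("wrist")
np.savez("w3.npz",R=i["R"],t=i["t"],im=im);print(o["eef_pos"],o["tcp_rot"])
cv2.imwrite("pics/w3.png",im[:,:,::-1])
E
```

```text
time: 4.32
eef_pos: [486.6, -198.5, 99.6]
tcp_rot: [0.945, 0.327, -0.002, -0.002]
force: [0.1, -0.5, -1.8]
opening: 13.0
grasp_force: 59.0
time: 4.58
eef_pos: [492.7, -199.6, 100.8]
tcp_rot: [0.944, 0.329, 0.001, 0.001]
force: [1.4, -0.6, -0.9]
opening: 12.7
grasp_force: 59.0
[ 492.73054034 -199.55727376  100.76603334] [9.44309243e-01 3.29057743e-01 7.49471498e-04 7.03059961e-04]
```

View pics/w3.png

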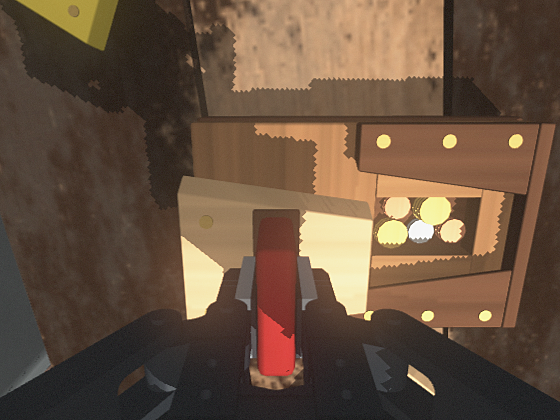

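The picture shows the lid in hand over the sill: bar from (277,218) to (277,375), plate corners at (180,177) and (372,203). Rail pins are at (384,142), (450,142), (516,142) above and (369,316), (428,316), (485,316) below, so the lid is square to the box.

Run:
```python
from h import *
w=np.load("w3.npz");i=cams.camera_info("wrist");i["R"],i["t"]=w["R"],w["t"];im=w["im"]
yaw=lambda d:np.degrees(np.arctan2(d[1],d[0]))
h=cv2.cvtColor(im,cv2.COLOR_RGB2HSV)
pm=((h[...,0]>20)&(h[...,0]<32)&(h[...,1]>80)&(h[...,2]>200)).astype(np.uint8)
n,_,st,c=cv2.connectedComponentsWithStats(pm)
print([(int(s[4]),q.round(1).tolist()) for s,q in zip(st,c) if 60<s[4]<400])
P=onz(i,[(384,142),(450,142),(516,142),(369,316),(428,316),(485,316)],48)[:,:2]
print("pins mids",(P[:3]+P[3:])/2,"yaw",yaw(P[2]-P[0]),yaw(P[5]-P[3]))
mid=((P[:3]+P[3:])/2); 
B=onz(i,[(259,220),(296,216),(258,375),(296,375)],130.3)[:,:2];print("bar",B.mean(0),yaw(B[0]+B[1]-B[2]-B[3])-90,np.linalg.norm(B[0]-B[2]),np.linalg.norm(B[0]-B[1]))
C=onz(i,[(180,177),(372,203)],[78.3,78.3])[:,:2];print("plate",C,yaw(C[1]-C[0])+np.degrees(np.arctan(12/84)))
a=np.radians(-51.6);u=np.array([np.cos(a),np.sin(a)]);nn=np.array([-u[1],u[0]])
for q in (B.mean(0),*C,*mid,sensors.get_obs()["eef_pos"][:2]):print((q@u-508.7).round(1),(q@nn-262.3).round(1))
```

```text
[(140, [383.0, 141.0]), (138, [449.1, 140.9]), (137, [515.1, 140.8]), (248, [396.1, 205.7]), (88, [454.2, 223.9]), (70, [186.6, 243.3]), (78, [427.3, 315.3]), (88, [484.9, 315.0])]
pins mids [[ 526.85308782 -244.45342121]
 [ 548.2954326  -271.49974635]
 [ 569.39982241 -298.11987053]] yaw -51.53745774585049 -51.64736233925528
bar [ 497.59319903 -197.19672507] -51.621659799236134 58.55525387978994 11.73899260459378
plate [[ 496.07467062 -143.38206604]
 [ 540.47730059 -218.70749342]] -51.35151299078726
-45.1 5.2
-88.2 37.4
-1.6 25.4
10.1 -1.3
44.6 -1.2
78.6 -1.2
-46.4 -0.1
```

```bash
python3 -m jog '[{"tx":1.4,"ty":0,"tz":20,"rx":0,"ry":0,"rz":0,"jaw":1},{"tx":0,"ty":0,"tz":15,"rx":0,"ry":0,"rz":0,"jaw":1},{"tx":0,"ty":0,"tz":2,"rx":0,"ry":0,"rz":0,"jaw":1},{"tx":0,"ty":0,"tz":0,"rx":0,"ry":0,"rz":0,"jaw":1},{"tx":0,"ty":0,"tz":0,"rx":0,"ry":0,"rz":0,"jaw":1}]'
```

```text
time: 5.25
eef_pos: [492.7, -198.7, 63.9]
tcp_rot: [0.944, 0.329, 0.0, 0.0]
force: [0.6, 0.3, -1.1]
opening: 13.1
grasp_force: 59.0
```

```bash
for k in 1; do python3 -m jog '[{"tx":0,"ty":0,"tz":1.5,"rx":0,"ry":0,"rz":0,"jaw":1},{"tx":0,"ty":0,"tz":1,"rx":0,"ry":0,"rz":0,"jaw":1},{"tx":0,"ty":0,"tz":0,"rx":0,"ry":0,"rz":0,"jaw":1}]'; done
```

```text
time: 5.62
eef_pos: [492.1, -198.4, 60.8]
tcp_rot: [0.944, 0.329, -0.0, 0.0]
force: [0.1, -0.1, -2.4]
opening: 13.0
grasp_force: 59.0
```

```bash
python3 -m jog '[{"tx":0,"ty":0,"tz":1.5,"rx":0,"ry":0,"rz":0,"jaw":1},{"tx":0,"ty":0,"tz":1,"rx":0,"ry":0,"rz":0,"jaw":1},{"tx":0,"ty":0,"tz":0,"rx":0,"ry":0,"rz":0,"jaw":1}]'; python3 -m jog '[{"tx":0,"ty":0,"tz":1,"rx":0,"ry":0,"rz":0,"jaw":1},{"tx":0,"ty":0,"tz":0,"rx":0,"ry":0,"rz":0,"jaw":1}]'
```

```text
time: 6.0
eef_pos: [492.1, -198.4, 58.5]
tcp_rot: [0.944, 0.329, -0.0, 0.0]
force: [-1.4, -0.5, 1.4]
opening: 13.0
grasp_force: 59.3
time: 6.25
eef_pos: [492.1, -198.5, 58.5]
tcp_rot: [0.944, 0.329, 0.0, 0.0]
force: [-3.3, 1.5, 9.5]
opening: 13.1
grasp_force: 60.6
```

```bash
python3 -m jog '[{"tx":0,"ty":0,"tz":-0.5,"rx":0,"ry":0,"rz":0,"jaw":1},{"tx":0,"ty":8,"tz":0,"rx":0,"ry":0,"rz":0,"jaw":1},{"tx":0,"ty":8,"tz":0,"rx":0,"ry":0,"rz":0,"jaw":1},{"tx":0,"ty":8,"tz":0,"rx":0,"ry":0,"rz":0,"jaw":1},{"tx":0,"ty":8,"tz":0,"rx":0,"ry":0,"rz":0,"jaw":1},{"tx":0,"ty":0,"tz":0,"rx":0,"ry":0,"rz":0,"jaw":1}]' 25;python3 -m jog '[{"tx":0,"ty":0,"tz":0,"rx":0,"ry":0,"rz":0,"jaw":1}]'
```

```text
time: 7.0
eef_pos: [512.9, -223.9, 58.5]
tcp_rot: [0.944, 0.329, 0.001, 0.0]
force: [-0.6, 1.0, 5.8]
opening: 13.3
grasp_force: 59.9
time: 7.12
eef_pos: [512.9, -224.0, 58.5]
tcp_rot: [0.944, 0.329, 0.001, 0.001]
force: [0.7, -0.1, 4.9]
opening: 12.8
grasp_force: 59.9
```

```bash
python3 -m jog '[{"tx":0,"ty":8,"tz":0,"rx":0,"ry":0,"rz":0,"jaw":1},{"tx":0,"ty":8,"tz":0,"rx":0,"ry":0,"rz":0,"jaw":1},{"tx":0,"ty":8,"tz":0,"rx":0,"ry":0,"rz":0,"jaw":1},{"tx":0,"ty":8,"tz":0,"rx":0,"ry":0,"rz":0,"jaw":1},{"tx":0,"ty":4,"tz":0,"rx":0,"ry":0,"rz":0,"jaw":1},{"tx":0,"ty":0,"tz":0,"rx":0,"ry":0,"rz":0,"jaw":1}]' 25;python3 -m jog '[{"tx":0,"ty":0,"tz":0,"rx":0,"ry":0,"rz":0,"jaw":1}]'
python3 - <<'E'
from h import *
a=np.radians(-51.6);u=np.array([np.cos(a),np.sin(a)]);n=np.array([-u[1],u[0]])
p=sensors.get_obs()["eef_pos"][:2];print(p@u-508.7,p@n-262.3)
E
```

```text
time: 7.88
eef_pos: [534.2, -251.0, 58.4]
tcp_rot: [0.944, 0.329, 0.0, -0.001]
force: [-3.3, 2.6, 9.3]
opening: 13.3
grasp_force: 60.6
time: 8.0
eef_pos: [534.2, -251.0, 58.5]
tcp_rot: [0.944, 0.329, 0.0, -0.0]
force: [-2.8, 3.3, 8.4]
opening: 13.3
grasp_force: 60.4
19.86969724185866 0.4621222809227561
```

```bash
python3 -m jog '[{"tx":0,"ty":0,"tz":0,"rx":0,"ry":0,"rz":0,"jaw":0.5},{"tx":0,"ty":0,"tz":0,"rx":0,"ry":0,"rz":0,"jaw":0.5},{"tx":0,"ty":0,"tz":0,"rx":0,"ry":0,"rz":0,"jaw":1},{"tx":0,"ty":0,"tz":0,"rx":0,"ry":0,"rz":0,"jaw":1}]' 25;python3 -m jog '[{"tx":0,"ty":4,"tz":0,"rx":0,"ry":0,"rz":0,"jaw":1},{"tx":0,"ty":4,"tz":0,"rx":0,"ry":0,"rz":0,"jaw":1},{"tx":0,"ty":4,"tz":0,"rx":0,"ry":0,"rz":0,"jaw":1},{"tx":0,"ty":2,"tz":0,"rx":0,"ry":0,"rz":0,"jaw":1},{"tx":0,"ty":0,"tz":0,"rx":0,"ry":0,"rz":0,"jaw":1}]'
```

```text
time: 8.5
eef_pos: [534.2, -251.7, 57.4]
tcp_rot: [0.944, 0.329, -0.0, -0.0]
force: [0.4, -0.4, -2.2]
opening: 13.3
grasp_force: 25.6
time: 9.12
eef_pos: [543.2, -262.9, 57.7]
tcp_rot: [0.944, 0.329, 0.0, 0.0]
force: [-0.1, -0.2, -1.4]
opening: 13.4
grasp_force: 25.6
```

```bash
python3 -m jog '[{"tx":0,"ty":2,"tz":0,"rx":0,"ry":0,"rz":0,"jaw":1},{"tx":0,"ty":1,"tz":0,"rx":0,"ry":0,"rz":0,"jaw":1},{"tx":0,"ty":0,"tz":0,"rx":0,"ry":0,"rz":0,"jaw":1}]';python3 -m jog '[{"tx":0,"ty":1.5,"tz":0,"rx":0,"ry":0,"rz":0,"jaw":1},{"tx":0,"ty":0,"tz":0,"rx":0,"ry":0,"rz":0,"jaw":1}]'
```

```text
time: 9.5
eef_pos: [545.0, -265.0, 57.8]
tcp_rot: [0.944, 0.329, 0.0, -0.0]
force: [1.0, 0.6, -1.4]
opening: 13.2
grasp_force: 25.5
time: 9.75
eef_pos: [545.7, -265.7, 57.6]
tcp_rot: [0.944, 0.329, -0.0, -0.0]
force: [-0.1, 2.2, -1.4]
opening: 13.9
grasp_force: 25.5
```

```bash
python3 -m jog '[{"tx":0,"ty":1,"tz":0,"rx":0,"ry":0,"rz":0,"jaw":1},{"tx":0,"ty":0,"tz":0,"rx":0,"ry":0,"rz":0,"jaw":1}]';python3 -m jog '[{"tx":0,"ty":1,"tz":0,"rx":0,"ry":0,"rz":0,"jaw":1},{"tx":0,"ty":0,"tz":0,"rx":0,"ry":0,"rz":0,"jaw":1}]'
```

```text
time: 10.0
eef_pos: [545.8, -265.9, 57.5]
tcp_rot: [0.944, 0.329, -0.0, -0.001]
force: [-1.9, 5.3, 0.6]
opening: 13.7
grasp_force: 25.7
time: 10.25
eef_pos: [545.8, -266.0, 57.5]
tcp_rot: [0.944, 0.329, -0.001, -0.002]
force: [-3.1, 6.4, 1.5]
opening: 13.5
grasp_force: 26.0
```

```bash
python3 -m jog '[{"tx":0,"ty":1.5,"tz":0,"rx":0,"ry":0,"rz":0,"jaw":1},{"tx":0,"ty":0,"tz":0,"rx":0,"ry":0,"rz":0,"jaw":1}]';python3 -m jog '[{"tx":0,"ty":1.5,"tz":0,"rx":0,"ry":0,"rz":0,"jaw":1},{"tx":0,"ty":0,"tz":0,"rx":0,"ry":0,"rz":0,"jaw":1}]'
python3 - <<'E'
from h import *
o=sensors.get_obs();i=cams.camera_info("wrist");im=cams.camera("wrist")
np.savez("w4.npz",R=i["R"],t=i["t"],im=im);print(o["eef_pos"],o["tcp_rot"])
cv2.imwrite("pics/w4.png",im[:,:,::-1])
E
```

```text
time: 10.5
eef_pos: [545.8, -265.9, 57.5]
tcp_rot: [0.944, 0.329, -0.001, -0.003]
force: [-5.5, 10.2, 5.7]
opening: 13.5
grasp_force: 26.4
time: 10.75
eef_pos: [545.8, -265.9, 57.5]
tcp_rot: [0.944, 0.329, -0.001, -0.004]
force: [-8.8, 14.0, 8.3]
opening: 13.6
grasp_force: 27.1
[ 545.77882295 -265.90620661   57.53624102] [ 0.94422163  0.32927984 -0.0013864  -0.00428618]
```

View pics/w4.png

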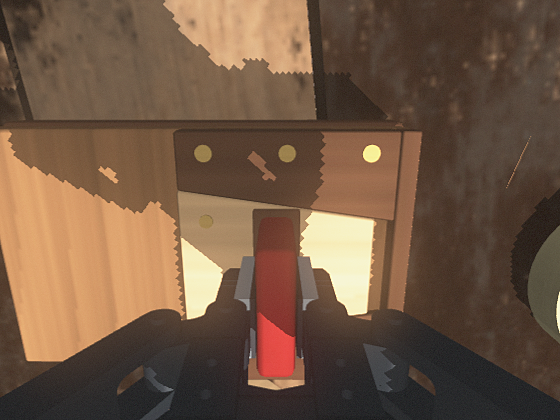

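The lid is in the way: its wide end (column ~179) continues the rail's end line (176,130)–(178,191), so it is flush. It did not move under 16 N, so I relax the push and release.

```bash
python3 -m jog '[{"tx":0,"ty":1,"tz":0,"rx":0,"ry":0,"rz":0,"jaw":1},{"tx":0,"ty":0,"tz":0,"rx":0,"ry":0,"rz":0,"jaw":1},{"tx":0,"ty":-3,"tz":0,"rx":0,"ry":0,"rz":0,"jaw":1},{"tx":0,"ty":-2.5,"tz":0,"rx":0,"ry":0,"rz":0,"jaw":1}]';python3 -m jog '[{"tx":0,"ty":0,"tz":0,"rx":0,"ry":0,"rz":0,"jaw":0.3},{"tx":0,"ty":0,"tz":0,"rx":0,"ry":0,"rz":0,"jaw":0.0},{"tx":0,"ty":0,"tz":0,"rx":0,"ry":0,"rz":0,"jaw":-0.2},{"tx":0,"ty":0,"tz":0,"rx":0,"ry":0,"rz":0,"jaw":-0.2}]';python3 -m jog '[{"tx":0,"ty":0,"tz":-20,"rx":0,"ry":0,"rz":0,"jaw":-0.2},{"tx":0,"ty":0,"tz":-40,"rx":0,"ry":0,"rz":0,"jaw":-0.2},{"tx":0,"ty":0,"tz":-40,"rx":0,"ry":0,"rz":0,"jaw":-0.2},{"tx":-25,"ty":-15,"tz":-25,"rx":0,"ry":0,"rz":0,"jaw":-0.2},{"tx":0,"ty":0,"tz":0,"rx":0,"ry":0,"rz":0,"jaw":-0.2},{"tx":0,"ty":0,"tz":0,"rx":0,"ry":0,"rz":0,"jaw":-0.2}]'
python3 - <<'E'
from h import *
i=cams.camera_info("wrist");im=cams.camera("wrist")
np.savez("w5.npz",R=i["R"],t=i["t"],im=im)
q=proj(i,[[548,-269,50]])[0].astype(int);print(q)
y0,x0=max(q[1]-90,0),max(q[0]-130,0);print(x0,y0)
cv2.imwrite("pics/w5.png",cv2.resize(im[y0:y0+190,x0:x0+260,::-1],None,fx=3,fy=3,interpolation=cv2.INTER_CUBIC))
E
```

```text
time: 11.3
eef_pos: [545.8, -265.9, 57.6]
tcp_rot: [0.944, 0.329, -0.0, -0.0]
force: [0.6, 2.2, -4.1]
opening: 13.5
grasp_force: 25.1
time: 11.8
eef_pos: [546.4, -267.1, 58.0]
tcp_rot: [0.944, 0.329, 0.0, 0.0]
force: [0.4, -0.3, 0.1]
opening: 51.0
grasp_force: 0.0
time: 12.55
eef_pos: [517.3, -270.3, 182.3]
tcp_rot: [0.944, 0.329, 0.0, -0.0]
force: [0.8, 0.2, 0.2]
opening: 51.4
grasp_force: 0.0
[299 164]
169 74
```

View pics/w5.png

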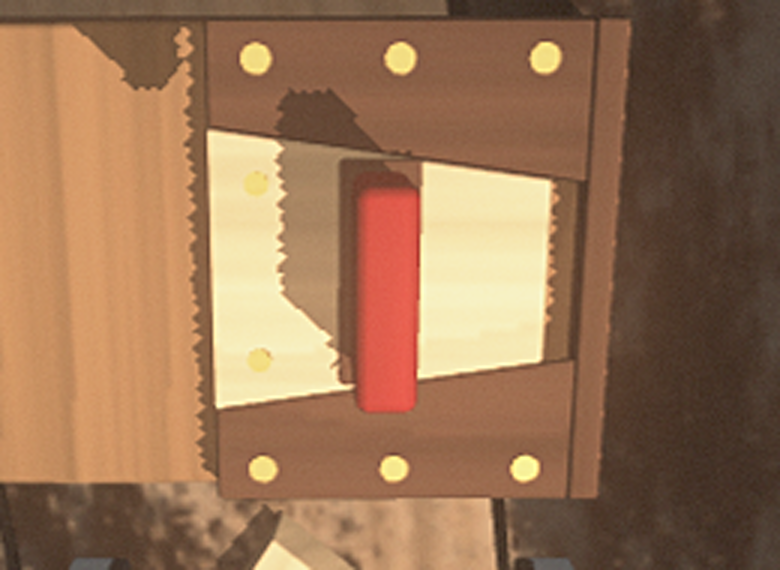

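The lid sits flush: its wide edge (208,130)–(216,408) lines up with both rail ends, there is a gap before the end wall, and it is gripper-free. I'm handing it in.

```bash
python3 -c "
from rig import arm
print(arm.job_done())"
```

```text
the job is handed in; nothing more can be done
None
```

The red-grip lid is wedged in the dovetail way, flush with the mouth, and released; I did not touch the blue lid or the yellow look-alike, and the job was handed in at about 13 s.

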